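# Pack round tins into a ratchet-clamp caddy

## Robot

A 7-joint arm with a two-finger parallel gripper is mounted at the origin on a cart in front of the work surface, level with it; the furniture and walls round the work are solid. World frame = base frame: x ahead of the robot, y to its left, z up, the work surface at z = 0. Lengths are in m, angles in rad, forces in N, time in s.
With the tool pointing down it reaches from about 0.425 to 0.875 m from the base axis. Payload 4.7 kg.
Tool frame: the origin (TCP) lies on the centre line of the jaws, within the pads' length; the fingertips stand 22 mm ahead of it and the grasp point (between the pads) lies 3 mm ahead of it; z points along the fingers, y is the line along which they close (so a half turn about z gives the same grasp; the last joint's range is limited). The gripper opens to 85 mm and grips with 20 to 120 N. Pads are 22 mm wide; open, the fingers measure 114 mm over their backs; the gripper's body (76 mm by 85 mm) begins 54 mm behind the grasp point. The pads swing forward as they close: fully open they stand 13 mm farther back than shut.
Start: joints at [1.183, 0.321, -0.07, 1.45, 0.023, 1.371, -0.057], TCP at [0.254, -0.598, 0.253] pointing down, gripper open.
Joint ranges: [-2.86, 2.86], [-0.3, 2.09], [-1.38, 1.24], [0.06, 2.45], [-1.56, 4.7], [0.09, 2.05], [-2.69, 2.69]. Speed limits (rad/s): [2.57, 2.57, 3.14, 3.14, 3.14, 3.14, 3.14].

## Interface

Orientations are given as a unit quaternion [x, y, z, w].
In Python, from rig import read_state, optics, job gives the robot as it stands. The module is installed in compiled form; this text tells all that it offers.
- The arm moves only by the shell command python3 -m jog 'ROWS' [FORCE]. ROWS is JSON, a list of rows, each a list of 7 numbers: the turn, a rotation vector about the world's x, y, z in degrees, then the shift along the world's x, y, z in cm, then the opening, from -1 (shut) to 1 (fully open). In form: [[rx, ry, rz, x, y, z, hand], ...]. A call has 1 to 20 rows; each row shifts and turns the commanded pose from where the row before left it; what a row does not reach is not made up. A row lasts 1/12 s, in which the tool goes at most 41.7 mm and 7.16 degrees, less where a joint would pass 70% of its speed; a pose out of reach is approached as far as the arm can. A call with a gripper value outside its range is refused whole. The fingers move at their own pace and stop on an object; FORCE is the grip in N (left out, the last holds). Time passes only in rows, so rows that do not move let the fingers close. It gives the time, the measured TCP pose, the force, the opening and the grip force at its end, in the units of the state.
- read_state(): the state, without advancing time (a new reading comes with each control period).
- optics.get_image(name): name is "side" or "top"; returns the picture (480x640x3 uint8, blue, green, red); there is no depth.
- optics.get_calibration(name): a dict with "fov_y" (degrees; the focal length in pixels is half the picture's height over the tangent of half this angle, whatever the lens; pixels are square), "cx", "cy" (the principal point, pixels), "R" (3x3) and "t" (3): a world point X has camera coordinates R X + t. Camera axes: x right, y down, z forward; pixel columns grow to the right and rows downward; lengths in m; the calibration is good to about 2 mm. A picture is of the moment at which its call begins. get_calibration takes no time and is no camera call.
- job.hand_in(): hands the job in; it is judged then, once.
The state is a dict: "time": time; "qpos": joint angles; "qvel": joint speeds; "joint_torque": joint torques, N m; "tool_pos": TCP position; "orientation": TCP orientation; "force": force on the tool from outside, world axes, zero at the start; "torque": the same for the moment, N m; "gripper_width": opening from 0.0 (shut) to 1.0 (fully open); "gripper_force": force on a finger pad.
Only numpy, scipy, OpenCV 4.12 (cv2) and the standard library are available. Lean on these libraries where they do the work, as an engineer would, in place of code of your own. Each camera call takes 0.05 s, during which the arm holds its last target. There are 200 camera calls.

## Task

Pack the round lidded metal tins that stand on the worktop into the wooden clamp caddy: slide the safety catch clear of the thumb lever, tip the lever over so that the pawl lifts off the teeth, draw the clamp plate all the way back, and stand the tins upright in the channel in one row. Then tip the lever back so that the pawl is down on the teeth again, push the clamp plate up until the row is snug between the plates with no gaps, and slide the safety catch fully home. Leave the other things where they are.

Things in the scene. Friction and masses are not known exactly. Their poses are not given: they have to be found in the camera images.
- caddy: Fixed wooden tin caddy, bed 128 x 394 x 12 mm (own x, y, z), origin on the worktop under the channel's middle; at yaw 0 x points away from the robot. Channel along y on x = 0, 78 mm wide inside, floor 12 mm up, side walls to 36 mm up. A fixed stop plate, top 65 mm up, closes the -y end; the clamp carriage slides in the +y part. Steel ratchet rack along the front side (x = -64 mm), 14 mm pitch.
- stop_face (a point): Middle of the stop plate's inner face at the channel floor, 182 mm to -y of the caddy's origin and 12 mm above the worktop; axes as the caddy's. The tins stand on the +y side of it.
- clamp_face (a point): Middle of the clamp plate's front face at the channel floor, axes as the caddy's; it faces the stop plate (-y). Plate 74 mm wide, top 53 mm above this point. It moves with the carriage, which reaches 118 mm behind it (+y); the carriage deck is 41.5 mm above this point.
- grip_top (a point): Top centre of the carriage's wooden grip post, 26 (x) x 20 (y) mm, 58 mm tall above the deck, 98 mm behind the clamp plate, at x = +4 mm of the caddy, 112 mm above the worktop; axes as the caddy's. Take it by its upper 40 mm or push it to slide the carriage (about 4 N of friction, more with tins before it).
- carriage (a joint): Carriage travel in m: 0 = 40 mm between the plates, 0.210 = fully back, 250 mm between the plates. Toward smaller values (to the stop plate) it always slides, the pawl clicking over the teeth; toward larger values only with the pawl lifted.
- lever_pivot (a point): Hinge of the pawl and its thumb lever, on the -x side of the carriage (x = -64 mm of the caddy), 50 mm behind the clamp plate and 54 mm above the worktop. The hinge axis is the caddy's x.
- lever_knob (a point): Centre of the 20 mm ball on the thumb lever, 60 mm from the pivot; 8 mm rod. Pawl down: the lever leans 25 degrees from upright to +y of the caddy. Tipped over: 45 degrees to -y. A light push (under 1 N) on ball or rod with closed fingertips tips it; past upright it falls to its stop by its own weight, and it stays on either side.
- pawl (a joint): Angle of pawl and lever in rad: 0 to 0.25 = pawl down on the rack (it rises to about 0.25 on a tooth's crest), 1.22 = tipped over, pawl lifted clear. The safety catch, when over, stops it at about 0.3 to 0.4.
- catch_knob (a point): Top centre of the round upright knob of the safety catch: 17 mm across, upper 16 mm, on a 14 mm stem; the knob's top is 107.5 mm above the worktop, its bar 57 to 70 mm. It stands 41.5 mm behind the clamp plate. Pinch it from above or push it along the caddy's x (1.5 N of friction). Axes as the caddy's.
- catch (a joint): Catch travel in m: 0 = home, its bar in front of the lever; 0.030 = slid fully off (toward the caddy's +x). The lever is free from about 0.020.
- tin_0: Round plain metal tin, 44 mm tall; its overlapping lid, from 30 mm up, is 62 mm across, the body below 60 mm (lid fixed); about 0.16 kg, origin under its centre, z up. Two or three such tins are there; None at the start means this one is not.
- tin_1: Round plain metal tin, 44 mm tall; its overlapping lid, from 30 mm up, is 62 mm across, the body below 60 mm (lid fixed); about 0.16 kg, origin under its centre, z up. Two or three such tins are there; None at the start means this one is not.
- tin_2: Round plain metal tin, 44 mm tall; its overlapping lid, from 30 mm up, is 62 mm across, the body below 60 mm (lid fixed); about 0.16 kg, origin under its centre, z up. Two or three such tins are there; None at the start means this one is not.
- tin_3: Round plain metal tin, 44 mm tall; its overlapping lid, from 30 mm up, is 62 mm across, the body below 60 mm (lid fixed); about 0.16 kg, origin under its centre, z up. Two or three such tins are there; None at the start means this one is not.
- spice_3: Bystander: tall red-capped spice jar; leave it where it is.
- matchbox: Bystander: matchbox; leave it where it is.
- salt_shaker: Bystander: salt shaker; leave it where it is.
- heart_bowl: Bystander: heart-shaped wooden bowl; leave it where it is.
There are look-alikes about, which are no part of the job. What is shaped like the tin_0 but turquoise is not meant. Leave any pink look-alike of the tin_2 alone.

How it is judged:
On the way, in this order (a step that is already met when the one before it is completed fails the run):
1. the safety catch is slid off (value of joint catch above 0.02 m), for 0.1 s.
2. the lever is tipped over, the pawl lifted (value of joint pawl above 1 rad), for 0.2 s.
3. the clamp plate is drawn all the way back (value of joint carriage above 0.195 m), for 0.1 s.
4. all the tins stand upright in the channel between the plates, released (y of each of tin_0, tin_1, tin_2, tin_3 in the frame of stop_face above 0.022 m and y of each of tin_0, tin_1, tin_2, tin_3 in the frame of clamp_face below -0.022 m and x of tin_0 in the frame of stop_face between -0.015 and 0.015 m and z of each of tin_0, tin_1, tin_2, tin_3 in the frame of stop_face below 0.006 m and angle between each of tin_0, tin_1, tin_2, tin_3's own z axis and vertical below 0.12 rad and contact force between the fingers and tin_0 below 0.1 N and x of tin_1 in the frame of stop_face between -0.015 and 0.015 m and contact force between the fingers and tin_1 below 0.1 N and x of tin_2 in the frame of stop_face between -0.015 and 0.015 m and contact force between the fingers and tin_2 below 0.1 N and x of tin_3 in the frame of stop_face between -0.015 and 0.015 m and contact force between the fingers and tin_3 below 0.1 N), for 0.3 s.
At the end, for the whole second after the job is handed in: Every tin present stands upright (within 7 degrees) on the channel floor, released; every gap between tins and to the plates is under about 5 mm; the pawl is down (below 0.32 rad), the safety catch home (below 6 mm), all at rest (all of step 4 and y of any of tin_0, tin_1, tin_2, tin_3 in the frame of stop_face below 0.036 m and y of any of tin_0, tin_1, tin_2, tin_3 in the frame of clamp_face above -0.036 m and (horizontal distance between tin_0 and tin_1 below 0.067 m or horizontal distance between tin_0 and tin_2 below 0.067 m or horizontal distance between tin_0 and tin_3 below 0.067 m) and (horizontal distance between tin_1 and tin_0 below 0.067 m or horizontal distance between tin_1 and tin_2 below 0.067 m or horizontal distance between tin_1 and tin_3 below 0.067 m) and (horizontal distance between tin_2 and tin_0 below 0.067 m or horizontal distance between tin_2 and tin_1 below 0.067 m or horizontal distance between tin_2 and tin_3 below 0.067 m) and (horizontal distance between tin_3 and tin_0 below 0.067 m or horizontal distance between tin_3 and tin_1 below 0.067 m or horizontal distance between tin_3 and tin_2 below 0.067 m) and value of joint pawl below 0.32 rad and value of joint catch below 0.006 m and velocity of joint carriage below 0.005 m/s and linear speed of each of tin_0, tin_1, tin_2, tin_3 below 0.02 m/s); the robot touches nothing.
It fails at once if the tall red-capped spice jar is pushed away (more than 40 mm) (distance of spice_3 from where it was at the start of the episode above 0.04 m).
It fails at once if the matchbox is pushed away (more than 40 mm) (distance of matchbox from where it was at the start of the episode above 0.04 m).
It fails at once if the salt shaker is pushed away (more than 40 mm) (distance of salt_shaker from where it was at the start of the episode above 0.04 m).
It fails at once if the heart-shaped wooden bowl is pushed away (more than 40 mm) (distance of heart_bowl from where it was at the start of the episode above 0.04 m).
Of tin_0, tin_1, tin_2, tin_3 only 2 to 3 are there at a start; the rules pass over those that are not, and their reading is None.
At some moment in a run one of tin_0, tin_1, tin_2, tin_3 may be knocked a few centimetres aside while the robot is not near it.
It also fails if it takes over 210 s, if anything falls off the work surface, if the arm or the gripper's body presses on something with over 40 N, if the wrist force passes 120 N, or if a joint passes its speed limit or range.

## Working session

There is one attempt and no reset: what is moved stays moved. The work goes in short steps, Python scripts to look and compute and a shell command to move; the robot and the scene stay as the last step left them, time stands still between calls to the robot, and variables do not carry over. Pictures are saved under pics/ and viewed, at most 14 in all, crops included, and the job is handed in when it is done.

```bash
mkdir -p pics
python3 - <<'E'
from rig import read_state, optics
import cv2, numpy as np
for n in("side","top"):
    im=optics.get_image(n); cv2.imwrite(f"pics/{n}0.png",im)
    c=optics.get_calibration(n); print(n,c)
s=read_state();print(s["time"],s["tool_pos"],s["orientation"],s["gripper_width"])
E
```

```text
side {'fov_y': 50.139334730727, 'cx': 322.3047131621053, 'cy': 243.25950753284945, 'R': array([[-0.92644407, -0.37642687,  0.00204946],
       [-0.1677251 ,  0.40791076, -0.89748376],
       [ 0.337001  , -0.83181226, -0.44104273]]), 't': array([0.45695644, 0.19089644, 1.19045551])}
top {'fov_y': 51.48594048042525, 'cx': 316.6067806814057, 'cy': 234.27118770209242, 'R': array([[-0.04346427, -0.99903309, -0.00661426],
       [-0.97797333,  0.04389905, -0.20406136],
       [ 0.20415441, -0.00240081, -0.97893576]]), 't': array([-0.03226733,  0.51152321,  1.44359964])}
0.1 [ 0.25401102 -0.59785276  0.25235576] [ 9.79880226e-01  1.99584693e-01 -2.14977707e-04 -8.03780671e-04] 1.0035070906816135
```

View pics/top0.png

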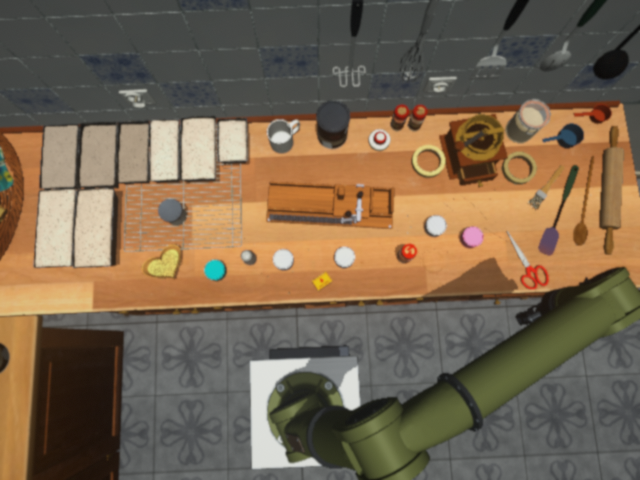

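View pics/side0.png

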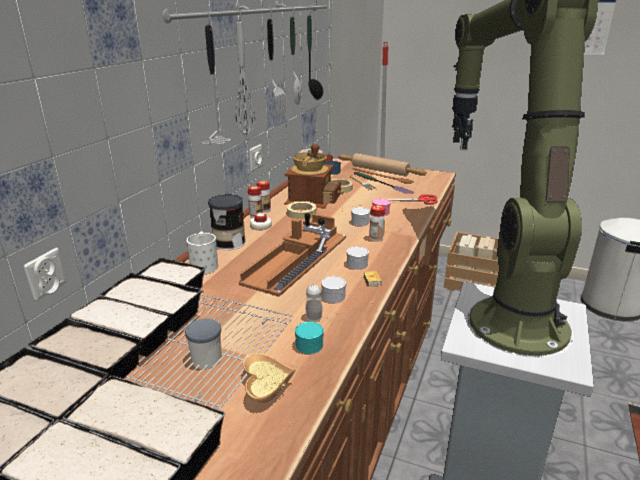

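Top view: caddy at about (330,205) with the stop end to the right. Grey-white tins at (283,260), (345,257) and (436,226). The turquoise (215,270) and pink (472,237) ones are decoys. I'll zoom in on the caddy next.

```bash
cat > h.py <<'E'
import cv2, numpy as np
from rig import read_state, optics
C={n:optics.get_calibration(n) for n in("side","top")}
def f(n): return 240/np.tan(np.radians(C[n]["fov_y"])/2)
def ray(n,u,v):
    c=C[n]; d=c["R"].T@np.array([(u-c["cx"])/f(n),(v-c["cy"])/f(n),1]); return -c["R"].T@c["t"],d
def onz(n,u,v,z):
    o,d=ray(n,u,v); return o+d*(z-o[2])/d[2]
def tri(a,b):
    (o1,d1),(o2,d2)=ray("top",*a),ray("side",*b)
    s=np.linalg.lstsq(np.c_[d1,-d2],o2-o1,rcond=None)[0]
    p,q=o1+s[0]*d1,o2+s[1]*d2; return (p+q)/2,np.linalg.norm(p-q)
def pix(n,X):
    c=C[n]; p=c["R"]@np.array(X)+c["t"]; return p[:2]/p[2]*f(n)+[c["cx"],c["cy"]]
def crop(n,x0,y0,x1,y1,k,name,im=None):
    im=optics.get_image(n) if im is None else im
    cv2.imwrite("pics/"+name,cv2.resize(im[y0:y1,x0:x1],None,fx=k,fy=k,interpolation=cv2.INTER_CUBIC))
E
python3 - <<'E'
from h import *
im=cv2.imread("pics/top0.png"); crop("top",255,170,415,280,5,"tc.png",im)
im2=cv2.imread("pics/side0.png"); crop("side",235,195,385,305,5,"sc.png",im2)
# tins: low-saturation bright blobs
hsv=cv2.cvtColor(im,cv2.COLOR_BGR2HSV)
m=((hsv[...,1]<50)&(hsv[...,2]>140)).astype(np.uint8)*255
for u,v in((283,260),(345,257),(436,226)):
    r=m[v-20:v+20,u-20:u+20]; n,l,st,ce=cv2.connectedComponentsWithStats(r)
    i=1+np.argmax(st[1:,4]); c=ce[i]+[u-20,v-20]
    print(c,st[i],onz("top",*c,.044))
# shape edges via fit: corners guess
for u,v in((268,184),(393,189),(392,227),(268,222)): print(u,v,onz("top",u,v,.036))
E
```

```text
[282.78930818 259.03144654] [ 10   9  20  20 318] [0.44028324 0.04960912 0.044     ]
[344.21202532 256.61708861] [ 10  10  20  20 316] [ 0.4394008  -0.13445659  0.044     ]
[435.84385382 224.81727575] [ 11  10  19  19 301] [ 0.5244377  -0.41715928  0.044     ]
268 184 [0.67928266 0.08911488 0.036     ]
393 189 [ 0.6454912  -0.29734484  0.036     ]
392 227 [ 0.52537628 -0.28529787  0.036     ]
268 222 [0.55803152 0.09196966 0.036     ]
```

View pics/tc.png

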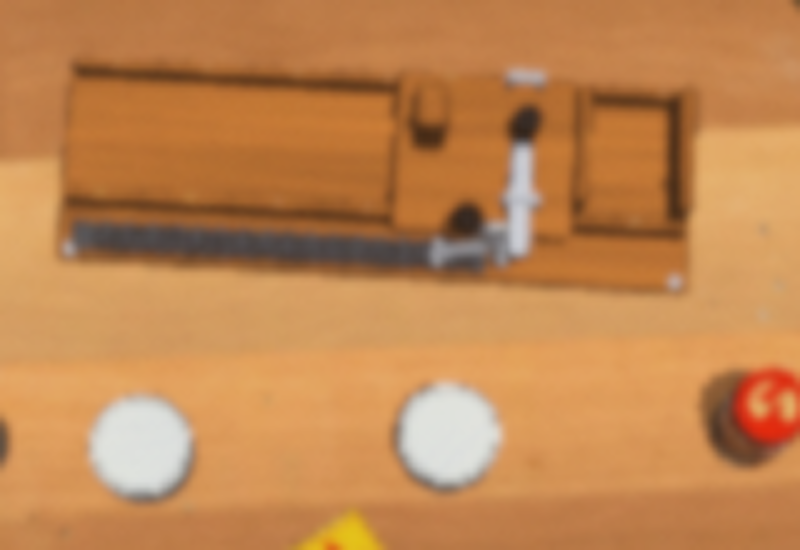

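View pics/sc.png

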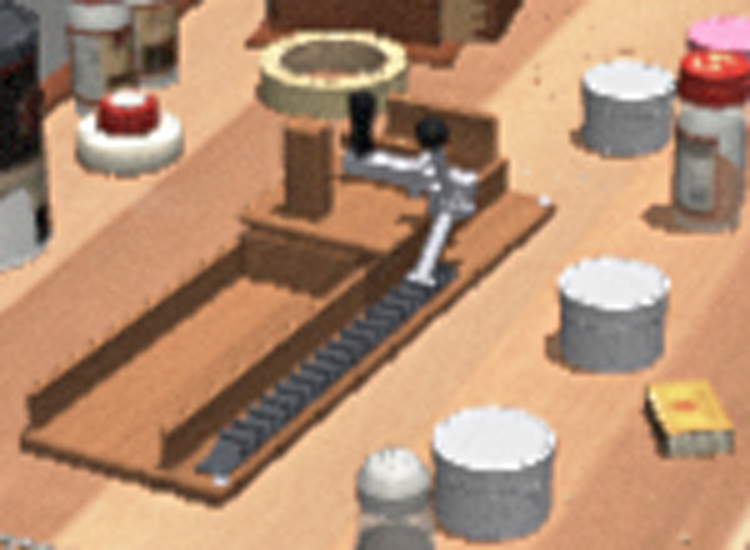

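Top crop: catch knob at about (523,122) and lever ball at (466,217). Grip post top at about (432,98), corner screws at (70,247) and (674,282). Side crop: catch knob (361,100), ball (431,132), post top (308,128). Three tins present; the lever leans towards +y.

Run:
```python
from h import *
T=lambda u,v:(255+u/5,170+v/5); S=lambda u,v:(235+u/5,195+v/5)
a=onz("top",*T(57,261),.012);b=onz("top",*T(687,292),.012);d=b-a
s1=onz("top",*T(70,247),.013);s2=onz("top",*T(674,282),.013);e=s2-s1
yaw=np.arctan2(d[0],-d[1]); yaw2=np.arctan2(e[0],-e[1])
print("corners",a,b,np.linalg.norm(d),np.degrees(yaw),"screws",s1,s2,np.degrees(yaw2))
yaw=(yaw+yaw2)/2
X=np.array([np.cos(yaw),np.sin(yaw),0]);Y=np.array([-np.sin(yaw),np.cos(yaw),0])
o=(a+b)/2+.064*X; o[2]=0; print("origin",o,"yaw",np.degrees(yaw))
for n,t,s in(("catch",(523,122),(361,105)),("ball",(466,217),(431,132)),("grip",(432,96),(308,128))):
    p,err=tri(T(*t),S(*s)); print(n,p,err,"local",(p-o)@X,(p-o)@Y)
print("stopface top inner edge?", [((onz("top",*T(u,v),.065)-o)@Y) for u,v in((668,160),(684,160))])
print("clamp", [((onz("top",*T(u,v),.065)-o)@Y) for u,v in((574,160),(586,160))])
# tins from two views
im=cv2.imread("pics/side0.png")
for u,v in((333,283.5),(357,251.5),(360,211)): print("side tin",onz("side",u,v,.044))
```

```text
corners [0.56335096 0.0992748  0.012     ] [ 0.5260974  -0.28999542  0.012     ] 0.39104876589316095 -5.466616833336879 screws [0.57168521 0.09088971 0.013     ] [ 0.53256765 -0.28227905  0.013     ] -5.984197134162832
origin [ 0.60840491 -0.10174501  0.        ] yaw -5.725406983749855
catch [ 0.61539363 -0.18630462  0.1018386 ] 0.003222273840219775 local 0.015389606557670368 -0.08344056971318958
ball [ 0.55650089 -0.14908873  0.10971453] 0.0017805287438317167 local -0.04692203955118297 -0.05228553324096175
grip [ 0.62903019 -0.13412634  0.1068606 ] 0.0033203023550561496 local 0.023752778834865044 -0.030162191706394125
stopface top inner edge? [np.float64(-0.17477225833885074), np.float64(-0.1844076880887831)]
clamp [np.float64(-0.11814698362546949), np.float64(-0.12537737222282966)]
side tin [0.44210337 0.05554235 0.044     ]
side tin [ 0.4428401  -0.13275463  0.044     ]
side tin [ 0.52772836 -0.41537042  0.044     ]
```

Measurements agree with the given geometry: caddy origin about (0.626,-0.1035), yaw about -5.7°, clamp at local y of about -0.127. There are three tins. I'm moving to above the catch knob.

```bash
python3 -m jog '[[0,0,3.83,2.25,2.6,-0.3,0],[0,0,3.83,2.25,2.6,-0.3,0],[0,0,3.83,2.25,2.6,-0.3,0],[0,0,3.83,2.25,2.6,-0.3,0],[0,0,3.83,2.25,2.6,-0.3,0],[0,0,3.83,2.25,2.6,-0.3,0],[0,0,3.83,2.25,2.6,-0.3,0],[0,0,3.83,2.25,2.6,-0.3,0],[0,0,3.83,2.25,2.6,-0.3,0],[0,0,3.83,2.25,2.6,-0.3,0],[0,0,3.83,2.25,2.6,-0.3,0],[0,0,3.83,2.25,2.6,-0.3,0],[0,0,3.83,2.25,2.6,-0.3,0],[0,0,3.83,2.25,2.6,-0.3,0],[0,0,3.83,2.25,2.6,-0.3,0],[0,0,3.83,2.25,2.6,-0.3,0],[0,0,0,0,0,0,0]]' 30
```

```text
time: 1.52
tool_pos: [0.6177, -0.1728, 0.2042]
orientation: [0.737, 0.676, 0.003, -0.002]
force: [-0.1, 1.5, 0.3]
gripper_width: 0.505
gripper_force: 0.0
```

```bash
python3 -m jog '[[0,0,-0.7,0,-0.6,0,0],[0,0,0,0,0,0,0],[0,0,0,0,0,0,0],[0,0,0,0,0,0,0]]' 30
python3 - <<'E'
from h import *
crop("top",295,165,415,255,6,"t1.png")
E
```

```text
time: 1.85
tool_pos: [0.6133, -0.1904, 0.2053]
orientation: [0.747, 0.665, -0.0, 0.0]
force: [0.3, -0.1, 0.4]
gripper_width: 0.501
gripper_force: 0.0
```

View pics/t1.png

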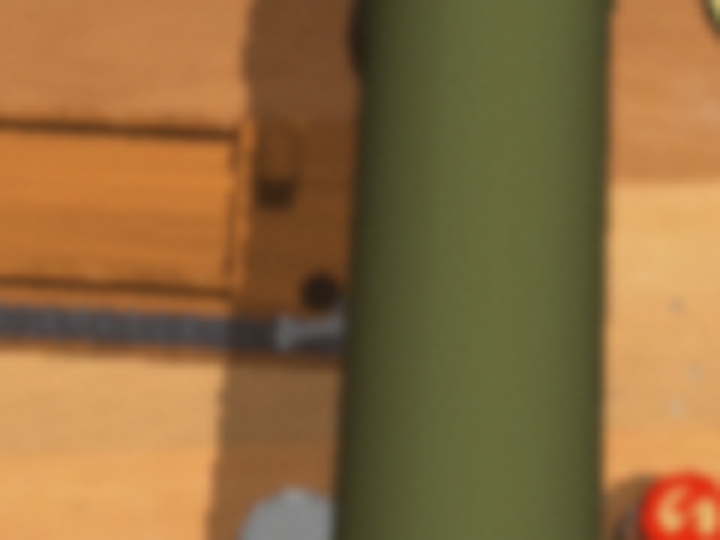

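The arm hides the knob from above, so I'll go by the coordinates. Adjusting and descending.

```bash
python3 -m jog '[[0,0,0.8,0.2,0.4,-1,0],[0,0,0,0,0,-2.5,0],[0,0,0,0,0,-2.5,0],[0,0,0,0,0,-2,0],[0,0,0,0,0,-2,0],[0,0,0,0,0,0,0],[0,0,0,0,0,0,0]]' 30;  python3 - <<'E'
from h import *
crop("side",250,170,370,260,6,"s1.png")
E
```

```text
time: 2.48
tool_pos: [0.6151, -0.184, 0.104]
orientation: [0.741, 0.672, -0.001, -0.001]
force: [0.1, 0.9, 0.1]
gripper_width: 0.498
gripper_force: 0.0
```

View pics/s1.png

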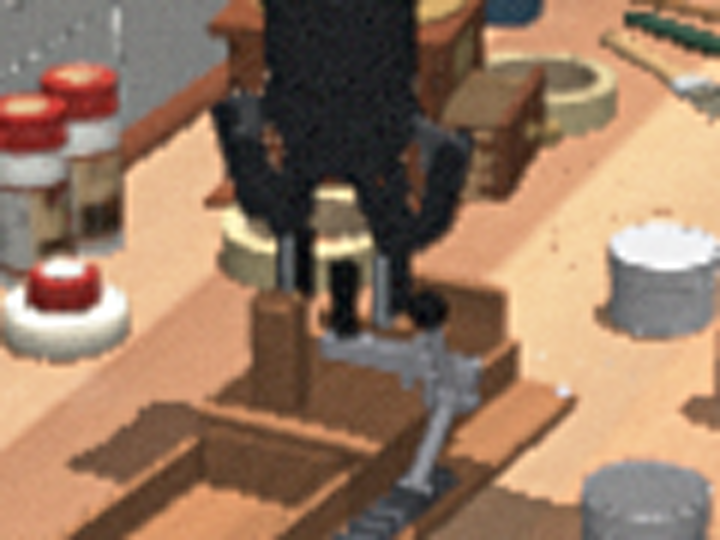

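The knob (345,290 in the crop) sits between the open fingers. Closing, then sliding 31 mm along caddy +x, which is (0.995,-0.1).

```bash
python3 -m jog '[[0,0,0,0,0,0,-1],[0,0,0,0,0,0,-1],[0,0,0,0,0,0,-1],[0,0,0,0,0,0,-1],[0,0,0,1,-0.1,0,-1],[0,0,0,1,-0.1,0,-1],[0,0,0,0.9,-0.1,0,-1],[0,0,0,0,0,0,-1],[0,0,0,0,0,0,-1]]' 30
```

```text
time: 3.28
tool_pos: [0.6471, -0.1876, 0.1072]
orientation: [0.741, 0.672, 0.001, 0.002]
force: [1.3, -0.7, 5.2]
gripper_width: 0.186
gripper_force: 29.6
```

```bash
python3 -m jog '[[0,0,0,0,0,0,0],[0,0,0,0,0,0,0],[0,0,0,0,0,0,0],[0,0,0,0,0,3,0],[0,0,0,0,0,3,0],[0,0,0,-2.9,2.5,0,-1],[0,0,0,-2.9,2.5,0,-1],[0,0,0,-2.9,2.4,0,-1],[0,0,0,0,0,0,-1],[0,0,0,0,0,-2.5,-1],[0,0,0,0,0,-2.9,-1],[0,0,0,0,0,0,-1],[0,0,0,0,0,0,-1]]' 30;  python3 - <<'E'
from h import *
crop("side",250,170,370,260,6,"s2.png")
E
```

```text
time: 4.37
tool_pos: [0.5565, -0.1132, 0.1099]
orientation: [0.741, 0.672, -0.001, -0.002]
force: [0.8, -0.8, 0.2]
gripper_width: -0.002
gripper_force: 0.0
```

View pics/s2.png

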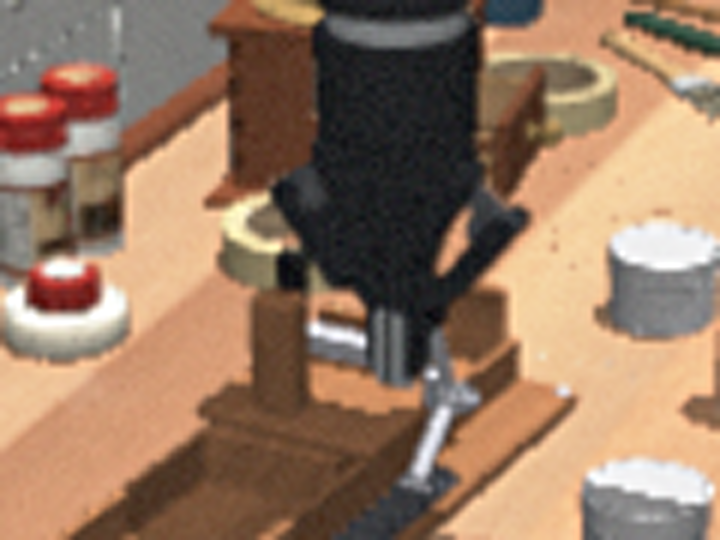

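The catch is slid off (knob now at about (290,270) behind the post), and the closed tips stand behind the ball. Pushing towards -y.

```bash
python3 -m jog '[[0,0,0,-0.1,-1.5,0,-1],[0,0,0,-0.1,-1.5,0,-1],[0,0,0,-0.1,-1.5,0,-1],[0,0,0,-0.1,-1.2,0,-1],[0,0,0,0,0,0,-1],[0,0,0,0,0,0,-1],[0,0,0,0,0,4,-1],[0,0,0,0,0,3,-1],[0,0,0,3,3,0,0.4],[0,0,0,3,3,0,0.4],[0,0,0,0,0,0,0.4]]' 30;  python3 - <<'E'
from h import *
crop("side",250,170,370,260,6,"s3.png")
E
```

```text
time: 5.33
tool_pos: [0.618, -0.1004, 0.183]
orientation: [0.737, 0.676, 0.005, -0.0]
force: [-0.6, 2.4, 1.0]
gripper_width: 0.418
gripper_force: 0.0
```

View pics/s3.png

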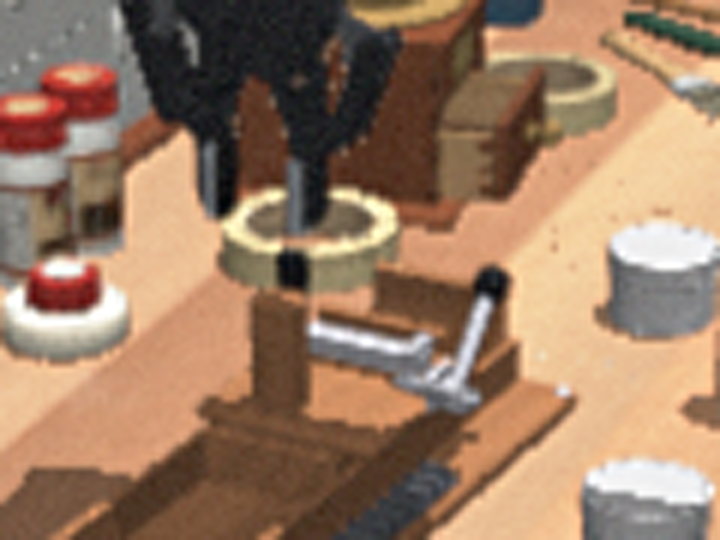

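The lever is tipped over (ball at about (490,283)). Next I grip the post.

```bash
python3 -m jog '[[0,0,0,1,-3.3,0,0.4],[0,0,0,0,0,-2,0.4],[0,0,0,0,0,-3,0.4],[0,0,0,0,0,-3.5,0.4],[0,0,0,0,0,0,0.4],[0,0,0,0,0,0,-1],[0,0,0,0,0,0,-1],[0,0,0,0,0,0,-1],[0,0,0,0,0,0,-1]]' 40
```

```text
time: 6.13
tool_pos: [0.6258, -0.1442, 0.0993]
orientation: [0.741, 0.672, 0.002, 0.003]
force: [5.7, -0.1, -0.3]
gripper_width: 0.3
gripper_force: 42.5
```

```bash
python3 -m jog '[[0,0,0,0.1,1,0,-1],[0,0,0,0.2,2,0,-1],[0,0,0,0.2,2,0,-1],[0,0,0,0.2,2,0,-1],[0,0,0,0.2,2,0,-1],[0,0,0,0.2,2,0,-1],[0,0,0,0.2,2,0,-1],[0,0,0,0.2,2,0,-1],[0,0,0,0.2,2,0,-1],[0,0,0,0.2,1.5,0,-1],[0,0,0,0,0,0,-1],[0,0,0,0,0,0,-1]]' 40
```

```text
time: 7.13
tool_pos: [0.6452, 0.0434, 0.0993]
orientation: [0.74, 0.672, 0.004, 0.002]
force: [7.8, 4.5, -0.9]
gripper_width: 0.299
gripper_force: 42.6
```

```bash
python3 -m jog '[[0,0,0,0.1,0.5,0,-1],[0,0,0,0.1,0.5,0,-1],[0,0,0,0,0,0,-1],[0,0,0,0,0,0,-1]]' 40
```

```text
time: 7.47
tool_pos: [0.6459, 0.0502, 0.0993]
orientation: [0.741, 0.672, 0.001, 0.002]
force: [2.2, -1.9, 6.2]
gripper_width: 0.297
gripper_force: 43.2
```

```bash
python3 -m jog '[[0,0,0,0.05,0.5,0,-1],[0,0,0,0.05,0.5,0,-1],[0,0,0,0,0,0,-1],[0,0,0,0,0,0,-1]]' 40
```

```text
time: 7.8
tool_pos: [0.6461, 0.0516, 0.0992]
orientation: [0.743, 0.669, -0.004, 0.005]
force: [-4.6, -14.8, 10.4]
gripper_width: 0.296
gripper_force: 44.1
```

Stop reached (−15 N). Releasing and rising, then re-measuring the tins.

```bash
python3 -m jog '[[0,0,0,0,0,0,0.4],[0,0,0,0,0,0,0.4],[0,0,0,0,0,0,0.4],[0,0,0,0,0,3,0.4],[0,0,0,0,0,3.5,0.6],[0,0,0,0,0,3.5,1],[0,0,0,0,0,0,1],[0,0,0,0,0,0,1]]' 40
cat >> h.py <<'E'
def tins(n="top",z=.044,amin=150):
    im=optics.get_image(n); hsv=cv2.cvtColor(im,cv2.COLOR_BGR2HSV)
    m=((hsv[...,1]<50)&(hsv[...,2]>140)).astype(np.uint8)*255
    k,l,st,ce=cv2.connectedComponentsWithStats(m)
    for i in range(1,k):
        p=onz(n,*ce[i],z)
        if amin<st[i,4]<1200 and .38<p[0]<.75 and -.6<p[1]<.3: print(n,ce[i].round(1),st[i],p.round(4))
E
python3 -c "
from h import *
tins(); tins('side'); cv2.imwrite('pics/t4.png',optics.get_image('top'))"
```

```text
time: 8.47
tool_pos: [0.6464, 0.0625, 0.1995]
orientation: [0.74, 0.672, 0.002, 0.001]
force: [-0.4, 0.8, 0.5]
gripper_width: 1.0
gripper_force: 0.0
top [435.8 224.8] [427 216  19  19 301] [ 0.5244 -0.4172  0.044 ]
top [344.2 256.7] [335 247  20  20 320] [ 0.4393 -0.1343  0.044 ]
side [357.4 251.9] [347 246  22  16 204] [ 0.4411 -0.131   0.044 ]
side [333.2 282.7] [321 277  25  13 263] [0.4431 0.0518 0.044 ]
```

```bash
python3 -m jog '[[0,0,0,-0.87,-3.4,0,1],[0,0,0,-0.87,-3.4,0,1],[0,0,0,-0.87,-3.4,0,1],[0,0,0,-0.87,-3.4,0,1],[0,0,0,-0.87,-3.4,0,1],[0,0,0,-0.87,-3.4,0,1],[0,0,0,-0.87,-3.4,0,1],[0,0,0,-0.87,-3.4,0,1],[0,0,0,-0.87,-3.4,0,1],[0,0,0,-0.87,-3.4,0,1],[0,0,0,-0.87,-3.4,0,1],[0,0,0,-0.87,-3.4,0,1],[0,0,0,-0.87,-3.4,0,1],[0,0,0,-0.87,-3.4,-2,1],[0,0,0,0,0,-3,1],[0,0,0,0,0,0,1],[0,0,0,0,0,0,1]]' 40
```

```text
time: 10.03
tool_pos: [0.5217, -0.4137, 0.1429]
orientation: [0.741, 0.672, -0.0, -0.004]
force: [0.6, -0.0, -0.2]
gripper_width: 1.0
gripper_force: 0.0
```

```bash
python3 -m jog '[[0,0,0,0.3,-0.2,-3,1],[0,0,0,0,0,-3,1],[0,0,0,0,0,-2.5,1],[0,0,0,0,0,-1.2,1],[0,0,0,0,0,0,1],[0,0,0,0,0,0,-1],[0,0,0,0,0,0,-1],[0,0,0,0,0,0,-1],[0,0,0,0,0,0,-1]]' 40
python3 - <<'E'
from h import *
crop("side",300,130,420,250,5,"s5.png")
E
```

```text
time: 10.78
tool_pos: [0.5282, -0.4181, 0.0526]
orientation: [0.741, 0.672, 0.001, 0.002]
force: [-0.9, 1.0, 5.9]
gripper_width: 0.698
gripper_force: 44.1
```

View pics/s5.png

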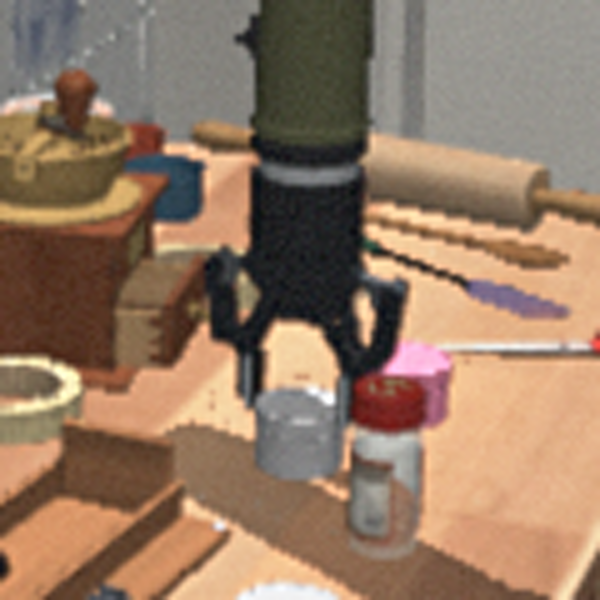

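Tin C is gripped by its lid. Lifting and carrying it to the stop end.

```bash
python3 -m jog '[[0,0,0,0,0,2,-1],[0,0,0,0,0,4,-1],[0,0,0,0,0,4,-1],[0,0,0,1.4,2.9,0,-1],[0,0,0,1.4,2.9,0,-1],[0,0,0,1.4,2.9,0,-1],[0,0,0,1.4,2.9,0,-1],[0,0,0,1.4,2.9,0,-1],[0,0,0,1.4,2.8,0,-1],[0,0,0,0,0,0,-1],[0,0,0,0,0,0,-1],[0,0,0,0,0,0,-1]]' 40
```

```text
time: 11.83
tool_pos: [0.6102, -0.2448, 0.1498]
orientation: [0.741, 0.672, -0.0, 0.001]
force: [-0.5, 0.1, -1.8]
gripper_width: 0.695
gripper_force: 44.3
```

```bash
python3 -m jog '[[0,0,0,0.2,0,-3,-1],[0,0,0,0,0,-3,-1],[0,0,0,0,0,-1.5,-1],[0,0,0,0,0,-0.7,-1],[0,0,0,0,0,-0.4,-1],[0,0,0,0,0,0,-1],[0,0,0,0,0,0,-1]]' 40
python3 - <<'E'
from h import *
crop("side",270,160,370,260,6,"s6.png")
E
```

```text
time: 12.42
tool_pos: [0.6125, -0.2463, 0.0647]
orientation: [0.742, 0.671, 0.0, 0.001]
force: [-0.7, 0.1, -1.9]
gripper_width: 0.697
gripper_force: 44.3
```

View pics/s6.png

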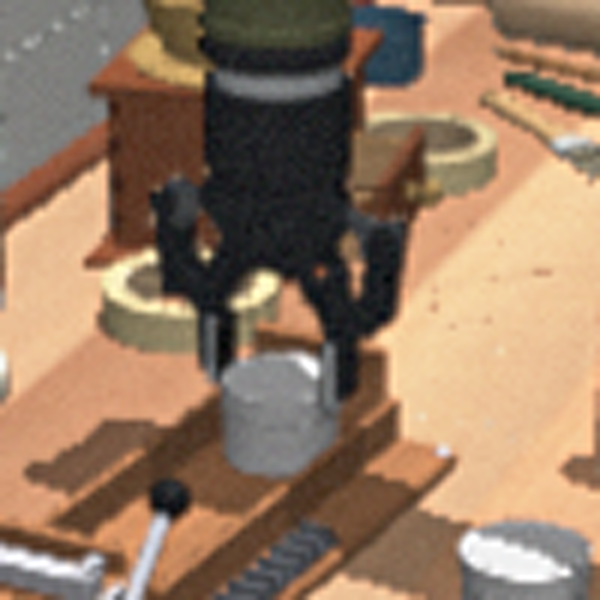

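The tin hangs just inside the channel and the weight is still on the gripper. I'll lower it until contact.

```bash
python3 -m jog '[[0,0,0,0,0,-0.2,-1],[0,0,0,0,0,0,-1],[0,0,0,0,0,0,-1]]' 40
```

```text
time: 12.72
tool_pos: [0.6126, -0.2463, 0.0645]
orientation: [0.741, 0.671, -0.0, 0.001]
force: [-5.5, 0.1, 11.6]
gripper_width: 0.7
gripper_force: 45.7
```

```bash
python3 -m jog '[[0,0,0,0,0,0,1],[0,0,0,0,0,0,1],[0,0,0,0,0,0,1],[0,0,0,0,0,2,1],[0,0,0,0,0,3,1],[0,0,0,0,0,3.2,1],[0,0,0,-2.9,1.9,0,1],[0,0,0,-2.9,1.9,0,1],[0,0,0,-2.9,1.9,0,1],[0,0,0,-2.9,1.9,0,1],[0,0,0,-2.9,1.9,0,1],[0,0,0,-2.9,1.8,0,1],[0,0,0,0,0,0,1],[0,0,0,0,0,0,1],[0,0,0,0,0,0,1]]' 40; python3 -c "
from h import *
tins(); tins('side')"
```

```text
time: 13.97
tool_pos: [0.4391, -0.1318, 0.1439]
orientation: [0.741, 0.672, 0.0, 0.001]
force: [0.1, -0.8, -0.5]
gripper_width: 1.002
gripper_force: 0.0
top [378.4 198.7] [369 189  20  20 310] [ 0.6144 -0.2489  0.044 ]
top [282.8 259. ] [273 249  20  20 318] [0.4403 0.0496 0.044 ]
side [333.3 282.6] [322 276  24  14 263] [0.4429 0.0511 0.044 ]
```

```bash
python3 -m jog '[[0,0,0,0.1,-0.1,-3,1],[0,0,0,0,0,-3,1],[0,0,0,0,0,-2,1],[0,0,0,0,0,-1.2,1],[0,0,0,0,0,0,1],[0,0,0,0,0,0,1],[0,0,0,0,0,0,-1],[0,0,0,0,0,0,-1],[0,0,0,0,0,0,-1],[0,0,0,0,0,0,-1],[0,0,0,0,0,0,-1]]' 40
```

```text
time: 14.98
tool_pos: [0.4408, -0.1328, 0.0532]
orientation: [0.741, 0.672, 0.001, 0.002]
force: [-0.4, 0.9, 5.4]
gripper_width: 0.699
gripper_force: 41.9
```

```bash
python3 -m jog '[[0,0,0,0,0,2,-1],[0,0,0,0,0,4,-1],[0,0,0,0,0,3.5,-1],[0,0,0,3,-0.8,0,-1],[0,0,0,3,-0.8,0,-1],[0,0,0,3,-0.8,0,-1],[0,0,0,3,-0.8,0,-1],[0,0,0,3,-0.7,0,-1],[0,0,0,2.8,-0.7,0,-1],[0,0,0,0,0,0,-1],[0,0,0,0,0,0,-1],[0,0,0,0,0,0,-1]]' 40
```

```text
time: 15.98
tool_pos: [0.6167, -0.1781, 0.1462]
orientation: [0.741, 0.672, -0.0, -0.0]
force: [-0.1, -0.5, -1.9]
gripper_width: 0.699
gripper_force: 44.6
```

Down to 0.065, descending slowly at the end.

```bash
python3 -m jog '[[0,0,0,0.2,0,-3,-1],[0,0,0,0,0,-3,-1],[0,0,0,0,0,-1.2,-1],[0,0,0,0,0,-0.6,-1],[0,0,0,0,0,-0.4,-1],[0,0,0,0,0,-0.1,-1],[0,0,0,0,0,0,-1]]' 40
```

```text
time: 16.57
tool_pos: [0.6199, -0.1785, 0.0654]
orientation: [0.741, 0.672, 0.0, 0.001]
force: [0.7, -0.7, -1.3]
gripper_width: 0.692
gripper_force: 44.6
```

```bash
python3 -m jog '[[0,0,0,-0.1,0,-0.2,-1],[0,0,0,0,0,0,-1],[0,0,0,0,0,0,-1]]' 40
```

```text
time: 16.82
tool_pos: [0.62, -0.1786, 0.0653]
orientation: [0.741, 0.672, 0.001, 0.002]
force: [-4.4, 1.4, 10.1]
gripper_width: 0.697
gripper_force: 45.8
```

```bash
python3 -m jog '[[0,0,0,0,0,0,1],[0,0,0,0,0,0,1],[0,0,0,0,0,0,1],[0,0,0,0,0,2,1],[0,0,0,0,0,3,1],[0,0,0,0,0,4,1],[0,0,0,-2.25,2.85,0,1],[0,0,0,-2.25,2.85,0,1],[0,0,0,-2.25,2.85,0,1],[0,0,0,-2.25,2.85,0,1],[0,0,0,-2.25,2.85,0,1],[0,0,0,-2.25,2.85,0,1],[0,0,0,-2.25,2.85,0,1],[0,0,0,-2.1,2.95,0,1],[0,0,0,0,0,0,1],[0,0,0,0,0,0,1],[0,0,0,0,0,0,1]]' 40; python3 -c "
from h import *
tins(z=.056); tins('side')"
```

```text
time: 18.23
tool_pos: [0.4404, 0.0502, 0.1517]
orientation: [0.741, 0.672, 0.0, 0.001]
force: [0.9, -0.5, -0.6]
gripper_width: 1.002
gripper_force: 0.0
top [356.3 197.2] [347 188  20  19 305] [ 0.6186 -0.1804  0.056 ]
top [378.4 198.7] [369 189  20  20 312] [ 0.611  -0.2474  0.056 ]
side [332.4 282.8] [322 277  21  12 153] [0.4446 0.0529 0.044 ]
```

Both tins are seated 67 mm apart. Grasping the third; down 10 cm.

```bash
python3 -m jog '[[0,0,0,0.1,0,-3,1],[0,0,0,0,0,-3,1],[0,0,0,0,0,-2.5,1],[0,0,0,0,0,-1.5,1],[0,0,0,0,0,0,1],[0,0,0,0,0,0,1],[0,0,0,0,0,0,-1],[0,0,0,0,0,0,-1],[0,0,0,0,0,0,-1],[0,0,0,0,0,0,-1],[0,0,0,0,0,0,-1]]' 40
```

```text
time: 19.25
tool_pos: [0.4424, 0.0505, 0.0532]
orientation: [0.741, 0.672, 0.001, 0.001]
force: [-0.4, -0.6, 5.4]
gripper_width: 0.698
gripper_force: 42.9
```

```bash
python3 -m jog '[[0,0,0,0,0,2,-1],[0,0,0,0,0,4,-1],[0,0,0,0,0,4,-1],[0,0,0,0,0,3,-1],[0,0,0,1,-3,0,-1],[0,0,0,2,-3,0,-1],[0,0,0,2,-3,0,-1],[0,0,0,3,-2.3,0,-1],[0,0,0,3,-2,0,-1],[0,0,0,3,-2,0,-1],[0,0,0,3,-1,0,-1],[0,0,0,1.5,0,0,-1],[0,0,0,0,0,0,-1],[0,0,0,0,0,0,-1],[0,0,0,0,0,0,-1]]' 40
```

```text
time: 20.5
tool_pos: [0.6249, -0.1117, 0.1815]
orientation: [0.74, 0.672, -0.0, -0.0]
force: [0.5, 0.0, -1.2]
gripper_width: 0.697
gripper_force: 44.7
```

```bash
python3 -m jog '[[0,0,0,0,0,-3,-1],[0,0,0,0,0,-3,-1],[0,0,0,0,0,-3,-1],[0,0,0,0,0,-1.7,-1],[0,0,0,0,0,-0.6,-1],[0,0,0,0,0,-0.3,-1],[0,0,0,0,0,0,-1]]' 40
```

```text
time: 21.08
tool_pos: [0.6256, -0.1122, 0.0664]
orientation: [0.741, 0.672, 0.0, 0.001]
force: [-0.1, 0.5, -1.7]
gripper_width: 0.693
gripper_force: 44.7
```

```bash
python3 -m jog '[[0,0,0,0,0,-0.1,-1],[0,0,0,0,0,-0.2,-1],[0,0,0,0,0,0,-1],[0,0,0,0,0,0,-1]]' 40
```

```text
time: 21.42
tool_pos: [0.6272, -0.1125, 0.0652]
orientation: [0.741, 0.672, 0.001, 0.002]
force: [-2.9, 0.1, 6.6]
gripper_width: 0.695
gripper_force: 45.5
```

```bash
python3 -m jog '[[0,0,0,0,0,0,1],[0,0,0,0,0,0,1],[0,0,0,0,0,0,1],[0,0,0,0,0,2,1],[0,0,0,0,0,4,1],[0,0,0,0,0,4,1],[0,0,0,-3,-3,0,-1],[0,0,0,-3,-3,0,-1],[0,0,0,-3,-3,0,-1],[0,0,0,-3,-3,0,-1],[0,0,0,-3,-3,0,-1],[0,0,0,0,0,0,-1],[0,0,0,0,0,0,-1],[0,0,0,0,0,0,-1]]' 40; python3 -c "
from h import *
tins(z=.056)
crop('top',255,165,415,285,5,'t7.png')"
```

```text
time: 22.58
tool_pos: [0.4789, -0.2595, 0.1626]
orientation: [0.741, 0.672, 0.0, 0.0]
force: [-0.7, 0.1, -0.3]
gripper_width: -0.003
gripper_force: 0.0
top [333.9 196. ] [325 187  19  19 308] [ 0.6256 -0.1127  0.056 ]
top [356.4 197.3] [347 188  20  19 309] [ 0.6185 -0.1808  0.056 ]
top [379.3 196.1] [369 189  20  15 213] [ 0.6189 -0.2508  0.056 ]
```

View pics/t7.png

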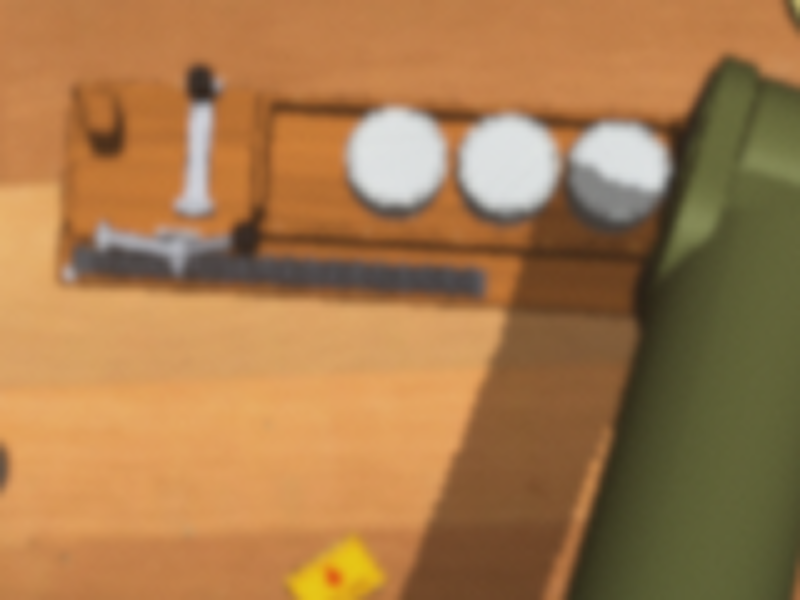

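All three tins stand in a row at (397,160), (508,165) and (618,172). Catch knob at (200,82), ball at (246,236), carriage fully back.

```bash
python3 -c "
from h import *
print(onz('top',255+246/5,165+235/5,.096),onz('top',255+200/5,165+78/5,.105),onz('top',255+100/5,165+97/5,.112))"; python3 -m jog '[[0,0,0,2,4,0,-1],[0,0,0,2,4,0,-1],[0,0,0,2,4,0,-1],[0,0,0,1.5,4,0,-1],[0,0,0,1.3,4,0,-1],[0,0,0,0,0,0,-1],[0,0,0,0,0,0,-1],[0,0,0,0,0,0,-1]]' 40
```

```text
[ 0.56913342 -0.02112032  0.096     ] [0.66402314 0.00226955 0.105     ] [0.65273488 0.06131805 0.112     ]
time: 23.35
tool_pos: [0.5622, -0.0679, 0.1621]
orientation: [0.74, 0.673, -0.0, -0.0]
force: [-0.4, -0.4, 0.5]
gripper_width: 0.0
gripper_force: 0.0
```

```bash
python3 -m jog '[[0,0,0,0.4,0,-2.5,-1],[0,0,0,0,0,-3,-1],[0,0,0,0,0,0,-1],[0,0,0,0.1,1.5,0,-1],[0,0,0,0.2,1.5,0,-1],[0,0,0,0.2,1.5,0,-1],[0,0,0,0.1,1.5,0,-1],[0,0,0,0.1,1.2,0,-1],[0,0,0,0.1,1.0,0,-1],[0,0,0,0,0,0,-1],[0,0,0,0,0,0,-1],[0,0,0,0,0,3,-1],[0,0,0,0,0,4,-1],[0,0,0,3,-2,2,-1],[0,0,0,3,-2,0,-1],[0,0,0,0,0,0,-1],[0,0,0,0,0,0,-1]]' 40; python3 -c "
from h import *
crop('side',210,190,360,300,5,'s8.png')"
```

```text
time: 24.77
tool_pos: [0.6347, -0.0309, 0.1966]
orientation: [0.742, 0.67, -0.0, -0.0]
force: [-0.8, -0.1, 0.3]
gripper_width: -0.002
gripper_force: 0.0
```

View pics/s8.png

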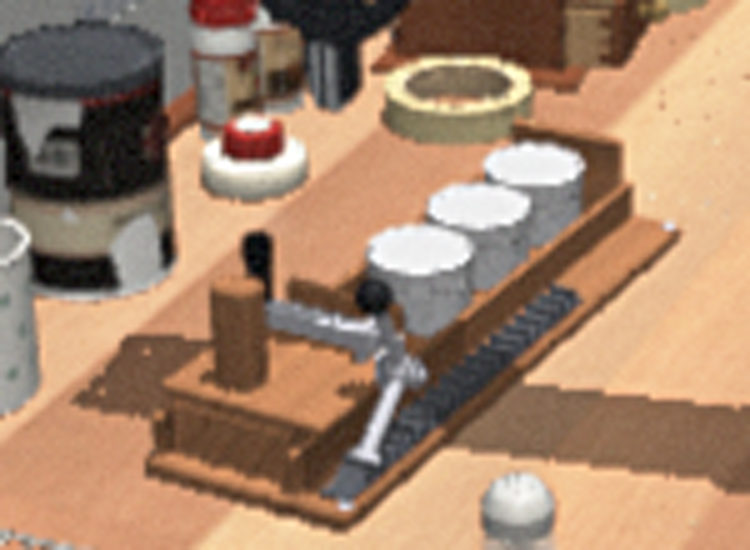

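The pawl is down on the rack and the lever leans back. Gripping the post again.

```bash
python3 -m jog '[[0,0,0,0.5,3.1,0,0.4],[0,0,0,0.5,3.1,0,0.4],[0,0,0,0.5,3,0,0.4],[0,0,0,0,0,-2,0.4],[0,0,0,0,0,-3,0.4],[0,0,0,0,0,-3,0.4],[0,0,0,0,0,-1.6,0.4],[0,0,0,0,0,0,0.4],[0,0,0,0,0,0,-1],[0,0,0,0,0,0,-1],[0,0,0,0,0,0,-1],[0,0,0,0,0,0,-1]]' 50
```

```text
time: 25.82
tool_pos: [0.6476, 0.0655, 0.1036]
orientation: [0.741, 0.672, -0.001, -0.001]
force: [-7.5, 1.0, 5.6]
gripper_width: 0.293
gripper_force: 51.2
```

```bash
python3 -m jog '[[0,0,0,-0.1,-1,0,-1],[0,0,0,-0.1,-1,0,-1],[0,0,0,-0.1,-1,0,-1],[0,0,0,-0.1,-1,0,-1],[0,0,0,-0.1,-1,0,-1],[0,0,0,0,0,0,-1],[0,0,0,0,0,0,-1]]' 50
```

```text
time: 26.4
tool_pos: [0.6425, 0.0156, 0.1037]
orientation: [0.741, 0.672, -0.001, -0.001]
force: [-7.0, -0.2, 7.6]
gripper_width: 0.297
gripper_force: 51.3
```

```bash
for i in 1; do python3 -m jog '[[0,0,0,-0.05,-0.5,0,-1],[0,0,0,-0.05,-0.5,0,-1],[0,0,0,0,0,0,-1],[0,0,0,0,0,0,-1]]' 50; done
```

```text
time: 26.73
tool_pos: [0.6416, 0.0078, 0.1037]
orientation: [0.74, 0.672, 0.0, -0.002]
force: [-7.0, 3.8, 5.4]
gripper_width: 0.297
gripper_force: 51.2
```

```bash
python3 -m jog '[[0,0,0,0,-0.2,0,-1],[0,0,0,0,-0.2,0,-1],[0,0,0,0,0,0,-1],[0,0,0,0,0,0,-1]]' 50
```

```text
time: 27.07
tool_pos: [0.6415, 0.0062, 0.1037]
orientation: [0.74, 0.673, 0.001, -0.003]
force: [-7.3, 8.0, 5.3]
gripper_width: 0.296
gripper_force: 51.2
```

```bash
python3 -m jog '[[0,0,0,-0.05,-0.3,0,-1],[0,0,0,0,-0.3,0,-1],[0,0,0,0,0,0,-1],[0,0,0,0,0,0,-1]]' 50;python3 -c "
from h import *
tins(z=.056)"
```

```text
time: 27.4
tool_pos: [0.6408, -0.0001, 0.1037]
orientation: [0.74, 0.673, 0.001, -0.003]
force: [-8.1, 6.6, 6.0]
gripper_width: 0.295
gripper_force: 51.3
top [359.7 197.4] [330 187  61  22 943] [ 0.6176 -0.1909  0.056 ]
```

```bash
python3 -m jog '[[0,0,0,0,-0.3,0,-1],[0,0,0,-0.05,-0.3,0,-1],[0,0,0,0,0,0,-1],[0,0,0,0,0,0,-1]]' 50
```

```text
time: 27.78
tool_pos: [0.6407, -0.0005, 0.1037]
orientation: [0.739, 0.674, 0.004, -0.005]
force: [-5.5, 15.6, 3.8]
gripper_width: 0.3
gripper_force: 51.2
```

Row is jammed snug. Releasing, then pinching the catch knob at about (0.658,-0.062).

```bash
python3 -m jog '[[0,0,0,0,0,0,0.2],[0,0,0,0,0,0,0.2],[0,0,0,0,0,0,0.2],[0,0,0,0,0,0,0.2],[0,0,0,0,0,3,0.2],[0,0,0,0,0,4,0.2],[0,0,0,0.9,-2.7,1,0],[0,0,0,0.9,-2.7,0,0],[0,0,0,0,0,0,0],[0,0,0,0,0,0,0],[0,0,0,0,0,0,0]]' 30; python3 -c "
from h import *
crop('side',220,170,370,290,5,'s9.png')"
```

```text
time: 28.7
tool_pos: [0.6597, -0.0656, 0.1811]
orientation: [0.741, 0.671, 0.0, -0.0]
force: [0.6, 0.3, -1.1]
gripper_width: 0.497
gripper_force: 0.0
```

View pics/s9.png

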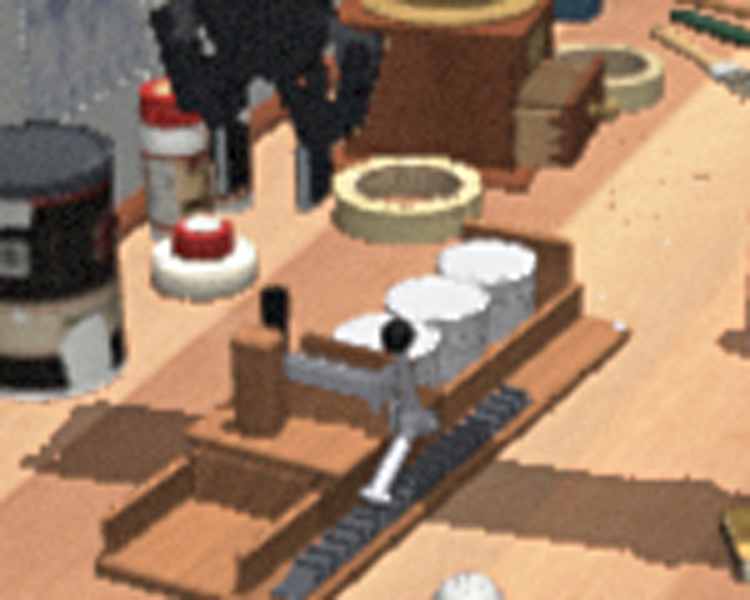

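Tins are in contact in the row, lever back, catch knob top at (274,290).

```bash
python3 -c "
from h import *
print(onz('side',220+274/5,170+291/5,.1075))"
python3 -m jog '[[0,0,0,-0.1,0.2,-2.5,0],[0,0,0,0,0,-2.5,0],[0,0,0,0,0,0,0],[0,0,0,0,0,0,0]]' 30
```

```text
[ 0.66027248 -0.06194489  0.1075    ]
time: 29.08
tool_pos: [0.6576, -0.0621, 0.13]
orientation: [0.74, 0.672, -0.001, -0.001]
force: [0.3, 0.1, 0.9]
gripper_width: 0.5
gripper_force: 0.0
```

```bash
python3 -m jog '[[0,0,0,0.1,-0.1,-1.5,0],[0,0,0,0,0,-1,0],[0,0,0,0,0,0,0],[0,0,0,0,0,0,-1],[0,0,0,0,0,0,-1],[0,0,0,0,0,0,-1],[0,0,0,0,0,0,-1],[0,0,0,-1,0.1,0,-1],[0,0,0,-1,0.1,0,-1],[0,0,0,-0.8,0.1,0,-1],[0,0,0,0,0,0,-1],[0,0,0,0,0,0,-1]]' 30
```

```text
time: 30.08
tool_pos: [0.6314, -0.0612, 0.1069]
orientation: [0.741, 0.672, -0.0, -0.0]
force: [-2.3, 1.5, 2.9]
gripper_width: 0.183
gripper_force: 30.0
```

```bash
python3 -m jog '[[0,0,0,-0.3,0,0,-1],[0,0,0,-0.2,0,0,-1],[0,0,0,0,0,0,-1],[0,0,0,0,0,0,-1]]' 30
```

```text
time: 30.42
tool_pos: [0.63, -0.0611, 0.107]
orientation: [0.741, 0.672, 0.003, 0.002]
force: [7.4, -0.2, -2.2]
gripper_width: 0.184
gripper_force: 29.7
```

The catch is against its stop (+7 N). Releasing, retreating, and checking.

```bash
python3 -m jog '[[0,0,0,0,0,0,0],[0,0,0,0,0,0,0],[0,0,0,0,0,0,0],[0,0,0,0,0,3,0],[0,0,0,0,0,4,0],[0,0,0,0,0,4,0],[0,0,0,-2,-4,0,0],[0,0,0,-2,-4,0,0],[0,0,0,-2,-4,0,0],[0,0,0,-2,-4,0,0],[0,0,0,-2,-4,0,0],[0,0,0,-2,-4,0,0],[0,0,0,-1,-4,0,0],[0,0,0,0,-4,0,0],[0,0,0,0,0,0,0],[0,0,0,0,0,0,0]]' 30; python3 -c "
from h import *
tins(z=.056)
a=optics.get_image('top');b=optics.get_image('side')
cv2.imwrite('pics/f.png',np.hstack([cv2.resize(a[160:260,260:400],(392,400)),cv2.resize(b[190:300,210:350],(400,400))]))"
```

```text
time: 31.75
tool_pos: [0.5032, -0.3681, 0.2155]
orientation: [0.743, 0.669, -0.0, -0.001]
force: [0.5, 1.3, -0.9]
gripper_width: 0.502
gripper_force: 0.0
top [359.8 197.4] [330 187  61  22 942] [ 0.6177 -0.1913  0.056 ]
```

View pics/f.png

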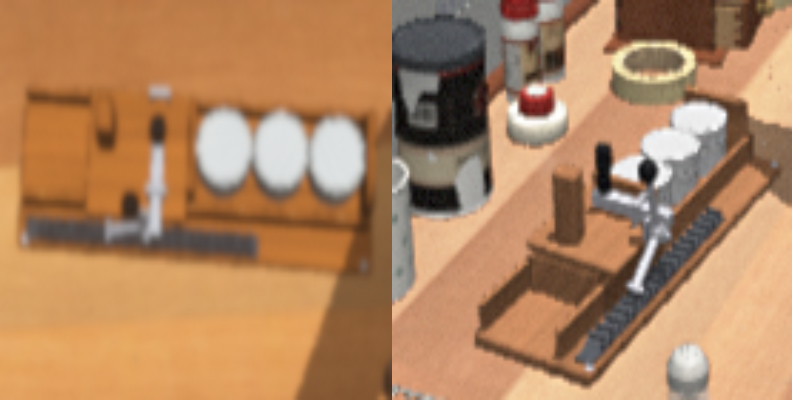

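The final view shows the row closed up between the plates, with the lever back and the catch across it. Nothing is touching the robot.

```bash
python3 -c "
from rig import job
print(job.hand_in())"
```

```text
the job is handed in; nothing more can be done
None
```

I packed all three tins snugly in the caddy with the pawl down on the teeth and the safety catch home, and handed the job in at about 32 s; no verdict was returned.

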